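Sort the washed utensils and hand over the burger turner

ROBOT

A 6-joint arm with a two-finger parallel gripper is mounted at the origin on the work surface. World frame = base frame: x ahead of the robot, y to its left, z up, the work surface at z = 0. Lengths are in m, angles in rad, forces in N, time in s.
With the tool pointing down it reaches from about 0.275 to 1 m from the base axis. Payload 8.4 kg.
Tool frame: the origin (TCP) lies on the centre line of the jaws, within the pads' length; the fingertips stand 17 mm ahead of it and the grasp point (between the pads) lies 2 mm behind it (bot.tcp_to_tips is the y of the fingertips in the tool frame, in m); y points along the fingers, z is the direction in which the jaws open and shut, and the axes are right-handed (so a half turn about y gives the same grasp; the last joint's range is limited). The gripper opens to 85 mm and grips with 20 to 120 N. Pads are 22 mm wide; open, the fingers measure 114 mm over their backs; the gripper's body (76 mm by 85 mm) begins 54 mm behind the grasp point. The pads swing forward as they close: fully open they stand 13 mm farther back than shut.
Start: joints at [-1.244, 0.353, 1.633, -0, 1.155, -0.002], TCP at [0.202, -0.592, 0.248] pointing down, gripper open.
Joint ranges: [-2.63, 2.63], [-0.92, 2.1], [0.06, 2.66], [-1.3, 4.44], [0, 2.69], [-3.02, 3.02]. Speed limits (rad/s): [2.22, 2.22, 2.79, 3.14, 3.14, 3.14].

INTERFACE

Orientations are given as a unit quaternion [x, y, z, w].
In Python, from workcell import bot, hand, kinematics, get_obs, vision, hand_in gives the robot as it stands. The module is installed in compiled form; this text tells all that it offers. Calls block until the motion is done:
- bot.reach(position, orientation): joint-space move of the TCP to a pose.
- bot.servo_line(position, ori=None, velocity=0.15): straight line of the TCP; ori=None keeps the orientation; velocity is the mean speed in m/s.
- bot.goto_joints(angles): joint-space move.
- hand.move_gripper(opening, strength=None): finger opening in m; strength is the grip in N (None keeps the last); returns when the fingers have stopped.
- bot.dwell(seconds).
- kinematics.solve_ik(position, orientation): joint angles nearest the present ones, or None.
- get_obs(): the state.
- vision.read_camera(name): name is "scene" or "top" or "wrist"; returns a dict with "frame" (384x512x3 uint8, red, green, blue), "intrinsics" (3x3 intrinsics, pixels), "view" (4x4, takes a point from world to camera coordinates). Camera axes: x right, y down, z forward; pixel columns grow to the right and rows downward; lengths in m; the calibration is good to about 2 mm. A picture is of the moment at which its call begins. There is no depth.
A pose or a line that the arm cannot do raises bot.IKError and nothing moves.
- hand_in(): hands the job in, once; it reports no verdict.
The state is a dict: "time_s": time; "joint_pos": joint angles; "joint_vel": joint speeds; "joint_efforts": joint torques, N m; "position": TCP position; "orientation": TCP orientation; "wrist_force": force on the tool from outside, world axes, zero at the start; "ft_torque": the same for the moment, N m; "gripper_width": finger opening in m.
Only numpy, scipy, OpenCV 4.12 (cv2) and the standard library are available. Lean on these libraries where they do the work, as an engineer would, in place of code of your own. Each camera call takes 0.05 s, during which the arm holds its last target.

TASK

Sort the washed utensils on the snack-stand counter: lay the green-handled serving spoon flat in the steel pan and the red-handled pizza cutter flat in the blue tub. Then take the burger turner by the middle of its steel neck and offer it to the cook: hold it still and level, right way up, 20 cm above the counter, with its black handle centred over the yellow mat and pointing the way the mat's arrow points. Finish while still holding it there, and leave the two sauce bottles and the shaker alone.

Things in the scene. Friction and masses are not known exactly. Their poses are not given: they have to be found in the camera images.
- turner_mid (a point): Burger turner, dark steel blade, black handle, 275 mm long, 0.12-0.26 kg. Origin: middle of its steel neck (12 mm wide, 12 mm high: the place to grip), 18 mm above the underside. x: from working end to handle, z up. Bare neck x -45 to 45 mm, handle 45 to 145 (28 wide, 28 high), flat blade -45 to -130 (75 wide, 3 thick, on the underside). Starts with handle pointing away from the robot, within 0.35 rad.
- turner_grip (a point): Centre of the turner's black handle: 95 mm from turner_mid along the turner's x, 14 mm above its underside (4 mm lower than turner_mid). Same axes. This is the point to bring over the mat, 200 mm above the counter.
- spoon_mid (a point): Serving spoon, steel with green handle, 211 mm long, 0.11 kg. Origin: middle of its steel neck (12 mm wide, 12 mm high: the place to grip), 18 mm above the underside. x: from working end to handle, z up. Bare neck x -45 to 30 mm, handle 30 to 105 (24 wide, 28 high), round bowl -46 to -106 (60 across, 18 high).
- cutter_mid (a point): Pizza cutter lying flat, steel with red handle, 216 mm long, 0.13 kg. Origin: middle of its steel neck (12 mm wide, 12 mm high: the place to grip), 18 mm above the underside. x: from working end to handle, z up. Bare neck x -38 to 30 mm, handle 30 to 105 (26 wide, 28 high), round blade 72 across centred at x -75.
- steel_pan: Bare-metal food pan, for the spoon, fixed to the counter, open on top, 260 mm long (x) by 150 mm wide (y) by 50 mm high, walls and floor 4 mm thick, with an 8 mm rim lip outside. It stands left or right of the robot. Origin: centre of its underside, on the counter; x along its length.
- blue_tub: Blue plastic tub, for the pizza cutter, fixed to the counter, open on top, 260 mm long (x) by 150 mm wide (y) by 50 mm high, walls and floor 4 mm thick, with an 8 mm rim lip outside. It stands left or right of the robot. Origin: centre of its underside, on the counter; x along its length.
- mat: Flat yellow hand-over mat at the far side of the counter, fixed, 100 x 100 mm and 2 mm thick, with a black arrow on it. Origin: centre of its underside, on the counter; the arrow points along its +x, away from the robot within 0.5 rad.
- ketchup: Bystander: red sauce bottle with white cap, 58 mm diameter, 165 mm high, standing loose. Origin: centre of its underside.
- mustard: Bystander: yellow sauce bottle with white cap, 58 mm diameter, 165 mm high, standing loose. Origin: centre of its underside.
- shaker: Bystander: clear shaker jar with metal top, 56 mm diameter, 90 mm high, standing loose. Origin: centre of its underside.
Things that resemble listed ones, but are neither listed nor needed, are in the scene too. Several things look just like the mat: the one meant starts nearest to the robot's base.

How it is judged:
By the outcome, as a careful person would: the job done as asked, in the order asked, and still so for the second after the job is handed in, while the arm keeps its last pose, push and grip.
It also fails if it takes over 72 s, if anything falls off the work surface, if the arm or the gripper's body presses on something with over 40 N, if the wrist force passes 120 N, or if a joint passes its speed limit or range.

## Working session

There is one attempt and no reset: what is moved stays moved. The work goes in short steps, each a Python script; the robot and the scene stay as the last script left them, time stands still between calls to the robot, and variables do not carry over. Pictures are saved under pics/ and viewed, and the job is handed in when it is done.

```bash
mkdir -p pics
python3 - <<'E'
from workcell import bot, hand, kinematics, get_obs, vision
import cv2,numpy as np
for n in ["scene","top","wrist"]:
    d=vision.read_camera(n); cv2.imwrite(f"pics/{n}0.png",cv2.cvtColor(d["frame"],cv2.COLOR_RGB2BGR))
    np.savez(f"{n}0.npz",**d)
    V=d["view"];print(n,d["intrinsics"].round(1).tolist(),(-V[:3,:3].T@V[:3,3]).round(3),V[2,:3].round(3))
o=get_obs();print(o["time_s"],o["position"],o["orientation"],o["wrist_force"],bot.tcp_to_tips)
E
```

```text
scene [[354.4, 0.0, 253.7], [0.0, 354.4, 200.1], [0.0, 0.0, 1.0]] [ 1.349 -0.221  1.052] [-0.566  0.134 -0.813]
top [[367.0, 0.0, 260.7], [0.0, 367.0, 197.1], [0.0, 0.0, 1.0]] [ 0.52  -0.056  1.293] [ 0.078 -0.008 -0.997]
wrist [[299.8, 0.0, 252.8], [0.0, 299.8, 190.2], [0.0, 0.0, 1.0]] [ 0.269 -0.569  0.374] [-0.26  -0.088 -0.962]
0.15 [ 0.20171888 -0.59120615  0.2477234 ] [-0.11578671  0.69793255 -0.69721319  0.11566058] [-0.71171399 -0.36818175 -0.00152003] 0.017
```

View pics/top0.png

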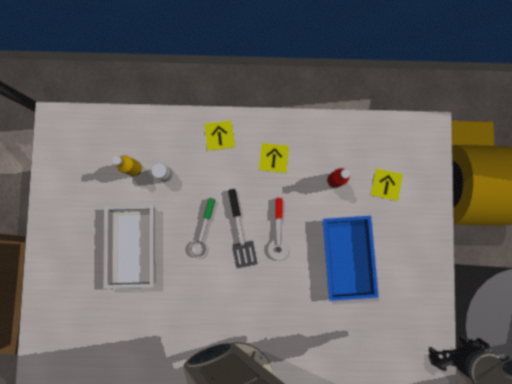

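View pics/scene0.png

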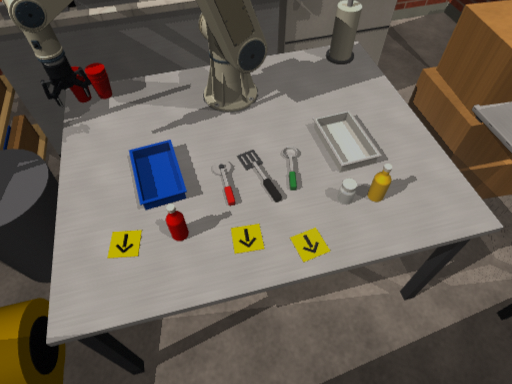

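Top view: the spoon, turner and cutter sit around (200,228), (242,228) and (279,228). The pan is at (130,247) and the tub at (350,258). There are three mats, at (220,135), (274,158) and (387,184). I'll enlarge and measure.

```bash
cat > h.py <<'E'
import cv2,numpy as np
def ray(d,u,v,z):
    K=d["intrinsics"];V=d["view"];R=V[:3,:3];c=-R.T@V[:3,3]
    r=R.T@np.linalg.solve(K,[u,v,1.]); return c+r*(z-c[2])/r[2]
def proj(d,p):
    V=d["view"];q=d["intrinsics"]@(V[:3,:3]@np.asarray(p,float)+V[:3,3]);return q[:2]/q[2]
def crop(d,u0,v0,w,h,s,name):
    f=d["frame"][v0:v0+h,u0:u0+w]
    f=cv2.resize(f,None,fx=s,fy=s,interpolation=cv2.INTER_CUBIC)
    for i in range(0,w,10):cv2.putText(f,str(u0+i),(i*s,8),0,.3,(255,0,255),1);cv2.line(f,(i*s,10),(i*s,14),(255,0,255),1)
    for i in range(0,h,10):cv2.putText(f,str(v0+i),(0,i*s+3),0,.3,(255,0,255),1)
    cv2.imwrite(name,cv2.cvtColor(f,cv2.COLOR_RGB2BGR))
E
python3 - <<'E'
from h import *
d=np.load("top0.npz")
crop(d,180,180,116,92,6,"pics/t1.png")
crop(d,95,195,70,100,6,"pics/t2.png")
crop(d,315,205,70,100,6,"pics/t3.png")
f=cv2.cvtColor(d["frame"],cv2.COLOR_RGB2HSV)
m=((f[...,0]>25)&(f[...,0]<33)&(f[...,1]>150)&(f[...,2]>130)).astype(np.uint8)
m=cv2.morphologyEx(m,cv2.MORPH_CLOSE,np.ones((7,7)))
n,l,st,c=cv2.connectedComponentsWithStats(m)
for i in range(1,n):
    if st[i,4]>200:
        cs,_=cv2.findContours((l==i).astype(np.uint8),0,1);r=cv2.minAreaRect(cs[0]);b=cv2.boxPoints(r)
        P=np.array([ray(d,*q,.002)[:2] for q in b]);p=P.mean(0)
        print(r[0],p.round(4),np.linalg.norm(p),[np.linalg.norm(P[k]-P[k-1]).round(3) for k in range(4)],[np.arctan2(*(P[k]-P[k-1])[::-1]).round(3) for k in range(4)])
E
```

```text
(218.94619750976562, 135.06924438476562) [0.8405 0.0873] 0.8450545740917131 [np.float64(0.096), np.float64(0.096), np.float64(0.096), np.float64(0.096)] [np.float64(0.155), np.float64(-1.42), np.float64(-2.992), np.float64(1.72)]
(273.57122802734375, 157.32327270507812) [ 0.7646 -0.1094] 0.7723704604670337 [np.float64(0.095), np.float64(0.096), np.float64(0.096), np.float64(0.096)] [np.float64(1.488), np.float64(-0.082), np.float64(-1.654), np.float64(3.054)]
(386.3951110839844, 184.15609741210938) [ 0.6774 -0.5118] 0.8490394939527739 [np.float64(0.096), np.float64(0.096), np.float64(0.097), np.float64(0.096)] [np.float64(1.38), np.float64(-0.212), np.float64(-1.762), np.float64(2.924)]
```

View pics/t1.png

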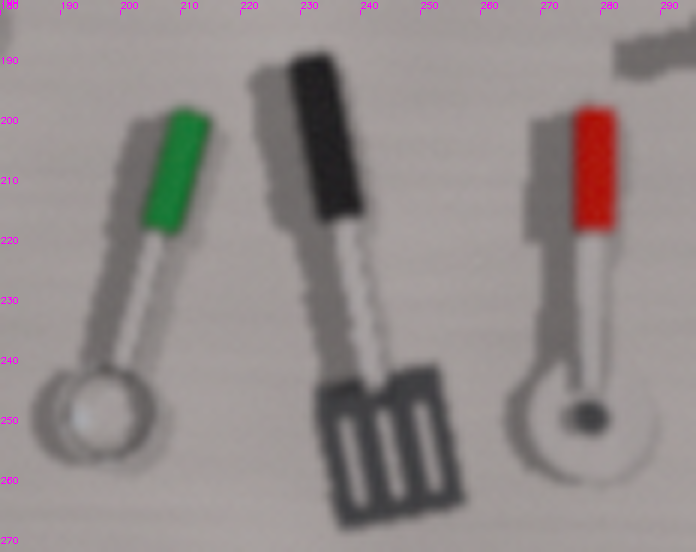

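View pics/t2.png

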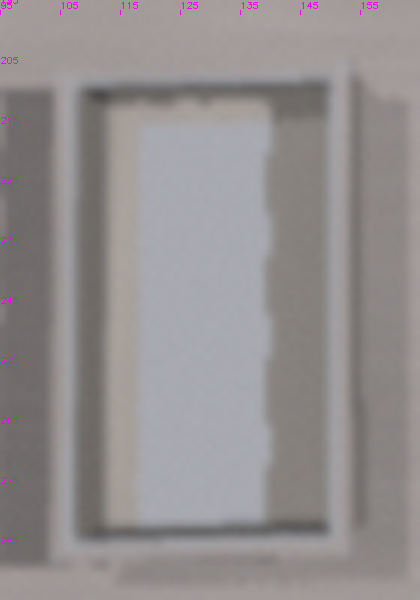

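View pics/t3.png

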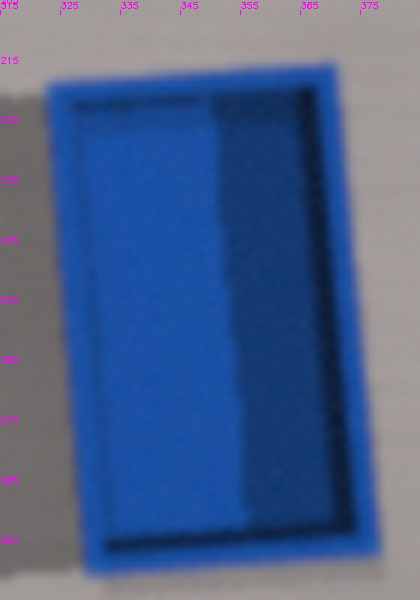

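```bash
cat > fit.py <<'E'
from h import *
from scipy.optimize import least_squares
d=np.load("top0.npz")
def fit(o,pts,g):
    uv=np.array([[o[0]+a/6-.42,o[1]+b/6-.42] for a,b,*_ in pts]);L=np.array([p[2:] for p in pts])
    def f(q):
        c,s=np.cos(q[2]),np.sin(q[2])
        return np.concatenate([proj(d,[q[0]+c*x-s*y,q[1]+s*x+c*y,z])-t for (x,y,z),t in zip(L,uv)])
    r=least_squares(f,g);return r.x.round(4),r.fun.reshape(-1,2).round(1).tolist()
print("spoon",fit((180,180),[(192,113,.105,0,.028),(163,230,.03,0,.028),(124,364,-.046,0,.02),(113,413,-.076,0,.012)],[.55,.1,0]))
print("turner",fit((180,180),[(312,58,.145,0,.028),(342,217,.045,0,.028),(376,388,-.045,0,.012),(390,446,-.0875,0,.003)],[.55,.0,0]))
print("cutter",fit((180,180),[(596,110,.105,0,.028),(595,230,.03,0,.028),(592,420,-.075,0,.016)],[.55,-.1,0]))
a,b=.138,.083
print("tub",fit((315,205),[(48,85,a,b,.05),(335,65,a,-b,.05),(380,553,-a,-b,.05),(87,575,-a,b,.05)],[.4,-.4,0]))
print("pan",fit((95,195),[(58,78,a,b,.05),(348,70,a,-b,.05),(348,553,-a,-b,.05),(52,556,-a,b,.05)],[.4,.4,0]))
E
python3 fit.py
```

```text
spoon (array([ 0.5116,  0.1269, -0.2412]), [[0.4, -0.7], [-0.6, 0.8], [0.2, -0.1], [0.0, 0.0]])
turner (array([0.5046, 0.0043, 0.2178]), [[-0.2, -0.5], [0.3, 1.3], [-0.1, -1.6], [-0.0, 0.7]])
cutter (array([ 0.5155, -0.1303,  0.0083]), [[0.0, -0.8], [-0.0, 1.0], [0.0, -0.2]])
tub (array([ 0.4207, -0.3707,  0.0896]), [[-0.5, -0.6], [0.3, -0.6], [0.4, 0.6], [-0.3, 0.5]])
pan (array([0.4416, 0.3743, 0.0426]), [[-0.4, -1.6], [0.5, -1.3], [0.4, 1.1], [-0.4, 1.7]])
```

```bash
cat > r.py <<'E'
from workcell import bot, hand, kinematics, get_obs, vision
from h import *
from scipy.spatial.transform import Rotation as Ro
def ori(yaw):
    # tool y down, tool z across utensil
    best=None
    for s in (1,-1):
        z=s*np.array([-np.sin(yaw),np.cos(yaw),0]);y=np.array([0,0,-1.]);x=np.cross(y,z)
        q=Ro.from_matrix(np.c_[x,y,z]).as_quat()
        cur=Ro.from_quat(get_obs()["orientation"])
        a=(cur.inv()*Ro.from_quat(q)).magnitude()
        if best is None or a<best[0]: best=(a,q)
    return best[1]
def snap(n,tag):
    d=vision.read_camera(n);np.savez(tag+".npz",**d);cv2.imwrite(f"pics/{tag}.png",cv2.cvtColor(d["frame"],cv2.COLOR_RGB2BGR));return d
def st(m=""):
    o=get_obs();print(m,"t",round(o["time_s"],2),"p",np.round(o["position"],4),"F",np.round(o["wrist_force"],1),"w",round(o["gripper_width"],4),"q6",np.round(o["joint_pos"],2))
def outline(d,q,pts,name,col=(255,0,255)):
    f=d["frame"].copy();c,s=np.cos(q[2]),np.sin(q[2])
    for x,y,z in pts:
        u=proj(d,[q[0]+c*x-s*y,q[1]+s*x+c*y,z]);cv2.circle(f,tuple(np.round(u).astype(int)),2,col,-1)
    cv2.imwrite(name,cv2.cvtColor(cv2.resize(f,None,fx=1.5,fy=1.5),cv2.COLOR_RGB2BGR))
SP=[.5116,.1269,-.2412];TU=[.5046,.0043,.2178];CU=[.5155,-.1303,.0083]
E
python3 - <<'E'
from r import *
st()
bot.reach([SP[0],SP[1],.2],ori(SP[2]));st()
hand.move_gripper(.06,60)
d=snap("wrist","w1")
outline(d,SP,[(.105,0,.028),(.03,0,.028),(0,0,.024),(-.046,0,.024),(-.106,0,.01),(-.076,.03,.018),(-.076,-.03,.018)],"pics/w1o.png")
st()
E
```

```text
t 0.15 p [ 0.2017 -0.5912  0.2477] F [-0.7 -0.4 -0. ] w 0.0855 q6 [-1.24  0.35  1.63 -0.    1.16 -0.  ]
 t 2.92 p [0.5118 0.1264 0.2   ] F [-0.  -0.2  1.1] w 0.0854 q6 [ 0.24  0.26  1.89 -0.    1.    2.05]
 t 3.34 p [0.5116 0.1268 0.2   ] F [0.6 0.5 0.5] w 0.0601 q6 [0.24 0.26 1.89 0.   1.   2.05]
```

View pics/w1o.png

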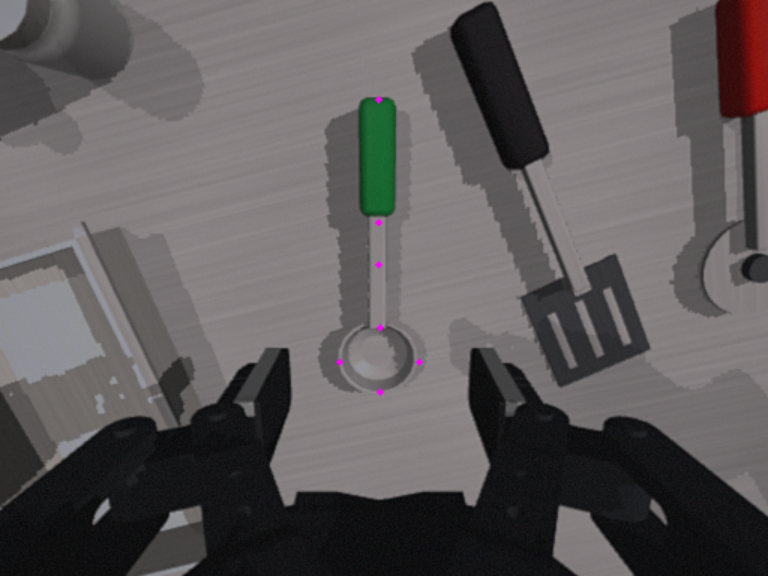

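The predicted spoon points land on the spoon in the wrist view: handle end at (378,98) and bowl at (378,360). They are within about 3 mm, so I'm grasping.

Run:
```python
from r import *
PAN=[.4416,.3743,.0426]
c=np.array([SP[0]+.002,SP[1]])
bot.servo_line([*c,.06],None,.25);bot.servo_line([*c,.0205],None,.08);st("down")
hand.move_gripper(0.0,60);st("closed")
bot.servo_line([*c,.17],None,.25);st("up")
d=snap("wrist","w2")
q=ori(PAN[2])
bot.reach([PAN[0],PAN[1],.17],q);st("over")
d=snap("wrist","w3");snap("top","t4")
```

```text
down t 4.69 p [0.5136 0.1269 0.0205] F [ 0.3 -0.   0.2] w 0.0602 q6 [ 0.24  0.54  1.99 -0.    0.62  2.05]
closed t 5.19 p [0.5139 0.127  0.021 ] F [-1.4 -0.   6.3] w 0.0105 q6 [ 0.24  0.53  1.99 -0.    0.62  2.05]
up t 5.94 p [0.5128 0.1267 0.169 ] F [-0.5  0.1 -1.5] w 0.0106 q6 [ 0.24  0.3   1.91 -0.    0.93  2.05]
over t 7.0 p [0.4417 0.3733 0.1694] F [ 0.1  0.2 -1.3] w 0.0105 q6 [ 0.7   0.37  1.81 -0.    0.97  2.23]
```

View pics/w3.png

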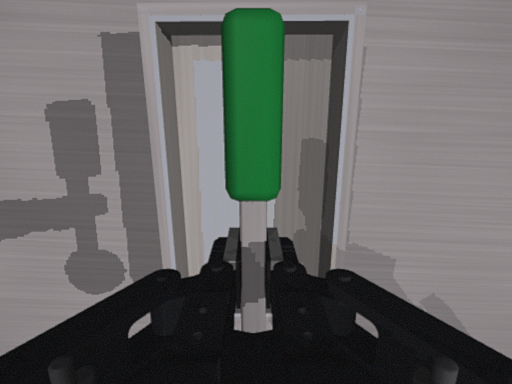

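View pics/t4.png

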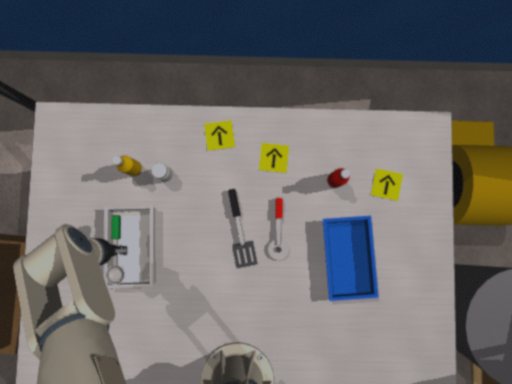

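The spoon is held straight over the pan. The pan's far lip corners are at about (138,10) and (366,9) in the wrist view. I'll check those against the fit.

Run:
```python
from h import *
d=np.load("w3.npz")
q=[.4416,.3743,.0426];c,s=np.cos(q[2]),np.sin(q[2])
for x,y in [(.138,.083),(.138,-.083),(0,.083),(0,-.083)]:
    print(proj(d,[q[0]+c*x-s*y,q[1]+s*x+c*y,.05]).round(1))
for uv in [(138,10),(366,9),(161,269),(341,269)]:print(ray(d,*uv,.05).round(3))
```

```text
[135.7   8.2]
[364.6   8. ]
[153.3 191.1]
[348.2 190.8]
[0.575 0.462 0.05 ]
[0.582 0.296 0.05 ]
[0.364 0.454 0.05 ]
[0.37  0.288 0.05 ]
```

Run:
```python
from r import *
PAN=[.4416,.3743]
bot.servo_line([*PAN,.07],None,.25);bot.servo_line([*PAN,.026],None,.08);st("down")
hand.move_gripper(.05);st("open")
bot.servo_line([*PAN,.16],None,.25);snap("wrist","w4")
bot.reach([CU[0],CU[1],.2],ori(CU[2]));st()
d=snap("wrist","w5");snap("top","t5");hand.move_gripper(.06,60)
outline(d,CU,[(.105,0,.028),(.03,0,.028),(0,0,.024),(-.111,0,.018),(-.075,.036,.018),(-.075,-.036,.018)],"pics/w5o.png")
crop(np.load("t5.npz"),95,195,70,100,6,"pics/t5c.png")
```

```text
down t 8.35 p [0.4413 0.3741 0.0253] F [-0.7  0.5 -1.1] w 0.011 q6 [ 0.7   0.58  1.88 -0.    0.69  2.23]
open t 8.81 p [0.4416 0.3744 0.0261] F [0.2 0.7 1. ] w 0.0497 q6 [0.7  0.58 1.88 0.   0.69 2.23]
 t 11.4 p [ 0.5157 -0.1295  0.1998] F [ 0.8  0.  -0.3] w 0.05 q6 [-0.25  0.26  1.88  0.    1.    1.31]
```

View pics/w4.png

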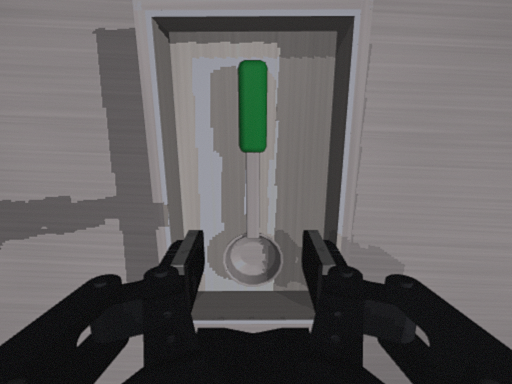

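View pics/w5o.png

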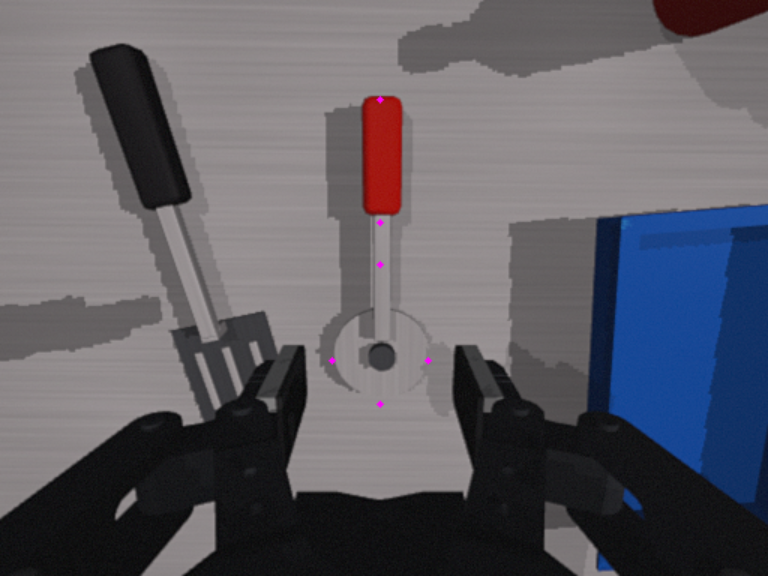

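View pics/t5c.png

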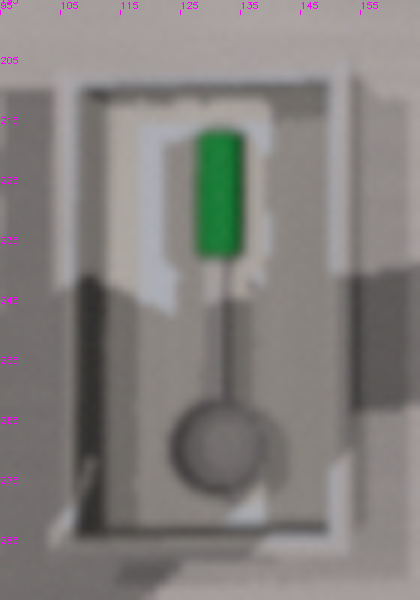

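The spoon lies flat inside the pan. The cutter matches its predicted points to within about 3 mm in x, with its handle at (382,97–214). Next I'll grasp the cutter and place it.

Run:
```python
from r import *
TB=[.4207,-.3707,.0896]
c=np.array([CU[0]+.003,CU[1]-.001])
bot.servo_line([*c,.06],None,.25);bot.servo_line([*c,.0205],None,.08);st("down")
hand.move_gripper(0.0,60);st("closed")
bot.servo_line([*c,.17],None,.25);st("up")
bot.reach([*TB[:2],.17],ori(TB[2]));st("over")
d=snap("wrist","w6")
a,b=.138,.083
outline(d,TB,[(a,b,.05),(a,-b,.05),(0,b,.05),(0,-b,.05)],"pics/w6o.png")
```

```text
down t 13.12 p [ 0.5185 -0.1313  0.0204] F [ 0.1 -0.1  0.4] w 0.0602 q6 [-0.25  0.54  1.97  0.    0.63  1.31]
closed t 13.62 p [ 0.5188 -0.1314  0.021 ] F [-0.7  0.7  6.7] w 0.0109 q6 [-0.25  0.54  1.97 -0.    0.63  1.31]
up t 14.37 p [ 0.5177 -0.1311  0.1689] F [ 0.2 -0.5 -1.5] w 0.0107 q6 [-0.25  0.31  1.9   0.    0.94  1.31]
over t 15.38 p [ 0.4208 -0.3697  0.1691] F [-0.3 -0.  -1.6] w 0.0107 q6 [-0.72  0.34  1.84  0.    0.95  0.76]
```

View pics/w6o.png

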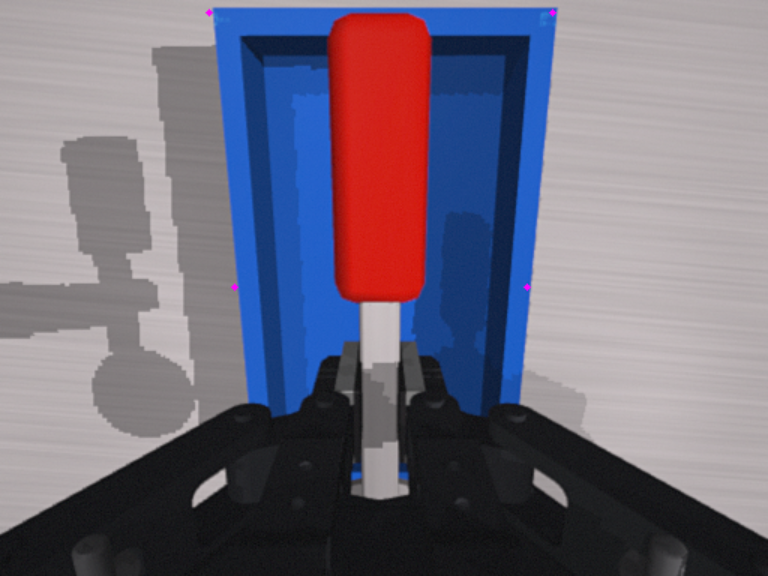

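Run:
```python
from r import *
TB=[.4237,-.372]
bot.servo_line([*TB,.07],None,.25);bot.servo_line([*TB,.026],None,.08);st("down")
hand.move_gripper(.05);st("open")
bot.servo_line([*TB,.16],None,.25);snap("wrist","w7")
bot.reach([TU[0],TU[1],.2],ori(TU[2]));st()
d=snap("wrist","w8");snap("top","t8")
outline(d,TU,[(.145,0,.028),(.045,0,.028),(0,0,.024),(-.045,0,.024),(-.045,.0375,.003),(-.045,-.0375,.003),(-.13,0.0375,.003)],"pics/w8o.png")
```

```text
down t 16.68 p [ 0.4234 -0.3719  0.0253] F [ 0.6 -0.  -1.9] w 0.0107 q6 [-0.72  0.56  1.91 -0.    0.67  0.76]
open t 17.13 p [ 0.4237 -0.3721  0.0261] F [-0.2 -0.2  0.5] w 0.05 q6 [-0.72  0.56  1.91 -0.    0.67  0.76]
 t 19.31 p [0.5046 0.0036 0.1997] F [0.  0.3 0.6] w 0.0502 q6 [ 0.    0.22  1.94 -0.    0.98  1.36]
```

View pics/w7.png

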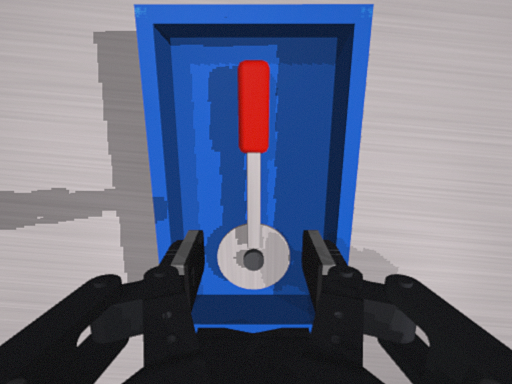

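View pics/w8o.png

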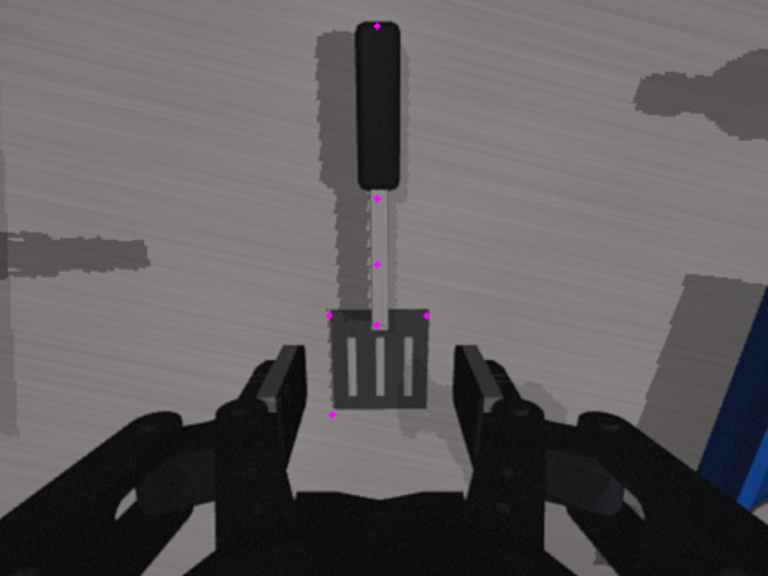

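The cutter is flat in the tub. The turner appears about 4 mm further forward than my fit, with blade corners at (331,310), (428,310), (427,408) and (333,408) in the 1.5x view. I'll refit from this image.

Run:
```python
from h import *
from scipy.optimize import least_squares
d=np.load("w8.npz")
pts=[(331,310,-.045,.0375,.003),(428,310,-.045,-.0375,.003),(427,408,-.13,-.0375,.003),(333,408,-.13,.0375,.003),(378,23,.145,0,.02),(379,188,.045,0,.022)]
uv=np.array([p[:2] for p in pts])/1.5-.17
def f(q):
    c,s=np.cos(q[2]),np.sin(q[2])
    return np.concatenate([proj(d,[q[0]+c*x-s*y,q[1]+s*x+c*y,z])-t for (_,_,x,y,z),t in zip(pts,uv)])
r=least_squares(f,[.5,0,.2]);print(r.x.round(4),r.fun.reshape(-1,2).round(1).tolist())
```

```text
[0.5094 0.004  0.221 ] [[-0.7, -0.3], [0.7, -0.6], [-0.5, 0.4], [0.4, 0.7], [0.1, -1.2], [-0.1, 1.3]]
```

Run:
```python
from r import *
c=np.array([.508,.004])
hand.move_gripper(.06,115)
bot.servo_line([*c,.06],ori(.22),.2);bot.servo_line([*c,.0205],None,.08);st("down")
hand.move_gripper(0.0,115);st("closed")
bot.servo_line([*c,.12],None,.12);st("up")
M=np.array([.7646,-.1094]);yw=-.082
t=M-.095*np.array([np.cos(yw),np.sin(yw)])
bot.servo_line([*t,.207],ori(yw),.15);bot.dwell(.5);st("hold")
for n in("wrist","top","scene"):snap(n,n+"9")
crop(np.load("top9.npz"),215,120,110,110,6,"pics/t9.png")
crop(np.load("scene9.npz"),190,140,110,120,6,"pics/s9.png")
```

```text
down t 21.17 p [0.5081 0.004  0.0205] F [-0.5  0.1  0.1] w 0.0601 q6 [0.   0.51 2.03 0.   0.59 1.36]
closed t 21.68 p [0.5083 0.004  0.0212] F [-0.7  0.1  7.8] w 0.0091 q6 [ 0.    0.51  2.03 -0.    0.6   1.36]
up t 22.67 p [0.5075 0.004  0.1194] F [ 0.7 -0.1 -1.8] w 0.0091 q6 [ 0.    0.34  1.99 -0.    0.81  1.36]
hold t 24.73 p [ 0.6699 -0.1016  0.207 ] F [-0.3 -0.1 -0.7] w 0.0096 q6 [-0.15  0.47  1.55  0.    1.12  1.5 ]
```

View pics/wrist9.png

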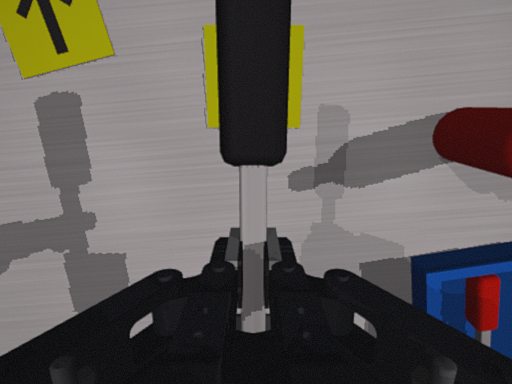

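View pics/t9.png

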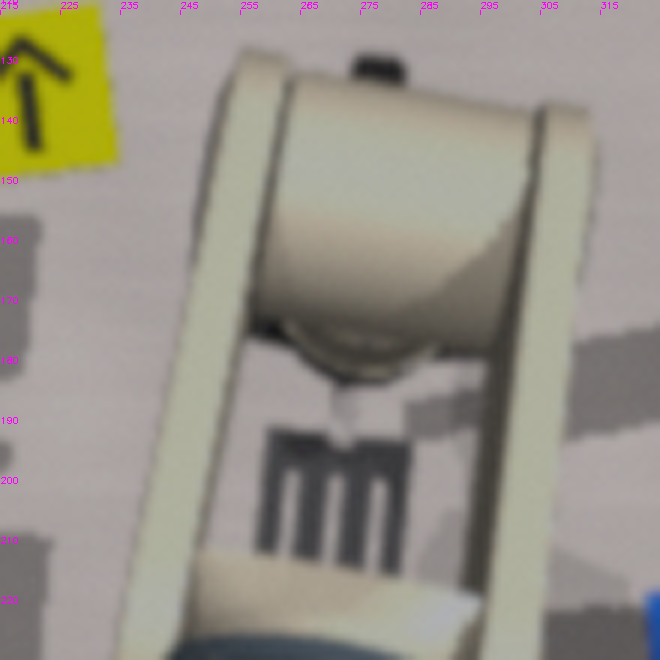

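View pics/s9.png

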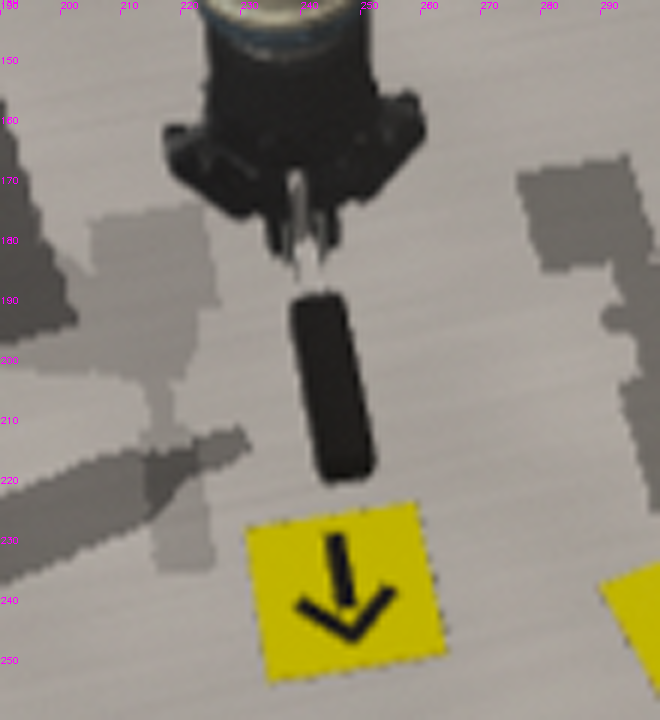

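Run:
```python
from h import *
yw=-.082;M=np.array([.7646,-.1094]);m=M-.095*np.array([np.cos(yw),np.sin(yw)])
def W(x,y,z,p=0,mz=.204):
    x,z=x*np.cos(p)-z*np.sin(p),x*np.sin(p)+z*np.cos(p)
    return [m[0]+np.cos(yw)*x-np.sin(yw)*y,m[1]+np.sin(yw)*x+np.cos(yw)*y,mz+z]
s,t,w=[np.load(n+"9.npz") for n in("scene","top","wrist")]
C=lambda uv,o:((uv-np.array(o)+.42)*6).round(0)
for p in(0,.05):
    print("pitch",p)
    print(" scene far bottom/near top",C(proj(s,W(.145,0,-.018,p)),(190,140)),C(proj(s,W(.045,0,.01,p)),(190,140)), "neck end top at handle")
    print(" top far end top/bottom",C(proj(t,W(.145,0,.01,p)),(215,120)),C(proj(t,W(.145,0,-.018,p)),(215,120)),"blade fore corners",C(proj(t,W(-.045,.0375,-.017,p)),(215,120)),C(proj(t,W(-.045,-.0375,-.017,p)),(215,120)))
    print(" wrist near end top L/R, bottom",[proj(w,W(.045,a,b,p)).round(1) for a,b in((.014,.01),(-.014,.01),(0,-.018))], [proj(w,W(.12,a,.01,p)).round(1) for a in(.014,-.014)])
c,sn=np.cos(yw),np.sin(yw)
print("mat scene",[C(proj(s,[M[0]+c*x-sn*y,M[1]+sn*x+c*y,.002]),(190,140)) for x,y in((-.05,.05),(-.05,-.05),(.05,-.05),(.05,.05))])
print("mat wrist",[proj(w,[M[0]+c*x-sn*y,M[1]+sn*x+c*y,.002]).round(0) for x,y in((-.05,.05),(-.05,-.05),(.05,-.05),(.05,.05))])
crop(w,195,0,120,180,4,"pics/w9c.png")
crop(s,220,160,60,70,10,"pics/s9c.png")
```

```text
pitch 0
 scene far bottom/near top [350. 490.] [316. 292.] neck end top at handle
 top far end top/bottom [383.  49.] [380.  63.] blade fore corners [269. 423.] [416. 438.]
 wrist near end top L/R, bottom [array([217.4, 170.6]), array([286.5, 170.5]), array([252.1, 158.6])] [array([210.1, -47.6]), array([293.3, -47.6])]
pitch 0.05
 scene far bottom/near top [350. 483.] [315. 289.] neck end top at handle
 top far end top/bottom [384.  46.] [381.  58.] blade fore corners [269. 422.] [416. 437.]
 wrist near end top L/R, bottom [array([216.8, 173.1]), array([287.1, 173.1]), array([252.1, 157.7])] [array([207.6, -54.4]), array([295.6, -54.4])]
mat scene [array([417., 502.]), array([246., 529.]), array([270., 683.]), array([449., 654.])]
mat wrist [array([206., 129.]), array([299., 129.]), array([303.,  27.]), array([202.,  27.])]
```

View pics/w9c.png

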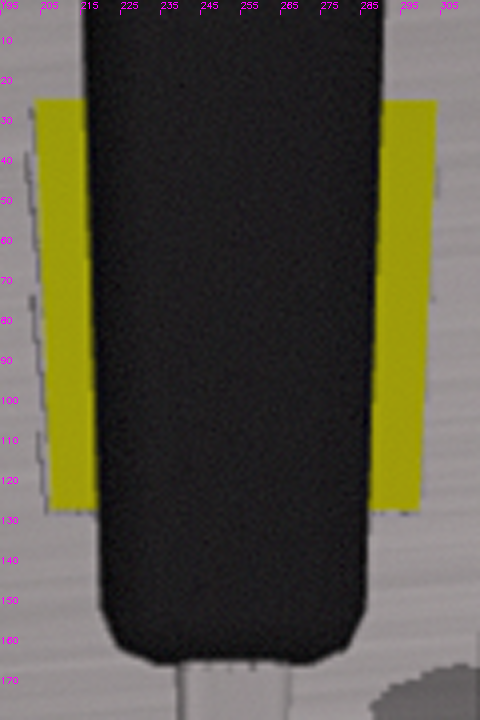

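View pics/s9c.png

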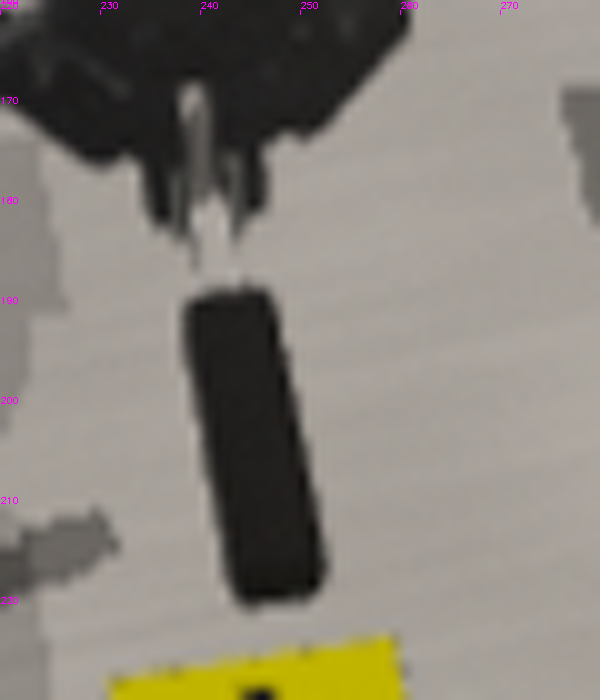

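```bash
cat > vp.py <<'E'
from h import *
def vp(name,r0=4,r1=140,c=252,yellow=True,lo=200,hi=305):
    w=np.load(name); g=w["frame"][...,0].astype(float)  # red channel: both mat and counter bright vs black
    L=[];Rr=[]
    for v in range(r0,r1):
        row=g[v]; 
        for side,out in((-1,L),(1,Rr)):
            u=c
            while lo<u<hi and row[u]<75: u+=side
            a,b=row[u-side],row[u]; out.append((u-side)+side*(75-a)/(b-a))
    v=np.arange(r0,r1)
    def rob(u):
        u=np.array(u);k=np.ones(len(u),bool)
        for _ in range(4):
            p=np.polyfit(v[k],u[k],1);e=abs(np.polyval(p,v)-u);k=e<max(.3,2.0*np.median(e))
        return p,e[k].std(),k.sum()
    l,r=rob(L),rob(Rr)
    vv=(r[0][1]-l[0][1])/(l[0][0]-r[0][0]);uu=np.polyval(l[0],vv)
    V=w["view"];dd=V[:3,:3].T@np.linalg.solve(w["intrinsics"],[uu,vv,1]);dd/=np.linalg.norm(dd)
    if dd[0]<0:dd=-dd
    print(name,l,r,"vp",uu,vv,"dir",dd.round(3),"yaw",np.arctan2(dd[1],dd[0]).round(4),"pitch",np.arcsin(dd[2]).round(4))
if __name__=="__main__":
    vp("wrist9.npz")
    vp("w3.npz",20,180,252,lo=190)
    vp("w8.npz",30,115,252,lo=190)
E
python3 vp.py
```

```text
wrist9.npz (array([3.12108490e-02, 2.15078195e+02]), np.float64(0.057253612345227564), np.int64(135)) (array([-3.16467224e-02,  2.90631677e+02]), np.float64(0.0561316049831305), np.int64(136)) vp 252.59298043058863 1201.9790191476366 dir [ 0.997 -0.083  0.011] yaw -0.0827 pitch 0.0106vp.py:10: RuntimeWarning: divide by zero encountered in scalar divide
  a,b=row[u-side],row[u]; out.append((u-side)+side*(75-a)/(b-a))
Traceback (most recent call last):
  File "vp.py", line 24, in <module>
    vp("w3.npz",20,180,252,lo=190)
    ~~^^^^^^^^^^^^^^^^^^^^^^^^^^^^
  File "vp.py", line 17, in vp
    l,r=rob(L),rob(Rr)
               ~~~^^^^
  File "vp.py", line 15, in rob
    p=np.polyfit(v[k],u[k],1);e=abs(np.polyval(p,v)-u);k=e<max(.3,2.0*np.median(e))
TypeError: expected non-empty vector for x
```

The vanishing point of the handle edges gives yaw −0.083 and pitch 0.01 rad, so it's level and aligned. Both overhead views put the turner about 2.5 mm short along its axis, so I'll move it forward by that much and run the final checks.

Run:
```python
from r import *
yw=-.083
p=np.array([.7646,-.1094])-(.095-.0025)*np.array([np.cos(yw),np.sin(yw)])
bot.servo_line([*p,.2072],None,.03);bot.dwell(1.0);st("hold")
for n in("wrist","top","scene"):snap(n,n+"10")
from vp import vp
vp("wrist10.npz");o=get_obs();print(abs(o["joint_vel"]).max() if hasattr(o["joint_vel"],'max') else o["joint_vel"])
crop(np.load("top10.npz"),215,120,110,110,6,"pics/t10.png")
```

```text
hold t 26.13 p [ 0.6724 -0.1017  0.2072] F [-0.1  0.7 -1.5] w 0.0093 q6 [-0.15  0.47  1.54 -0.    1.12  1.5 ]
wrist10.npz (array([3.12002771e-02, 2.15074225e+02]), np.float64(0.05611657760450373), np.int64(136)) (array([-3.16415461e-02,  2.90634880e+02]), np.float64(0.05721626158257646), np.int64(136)) vp 252.5892627858911 1202.3943951841813 dir [ 0.997 -0.083  0.011] yaw -0.0828 pitch 0.0105
0.001413230008205834
```

View pics/scene10.png

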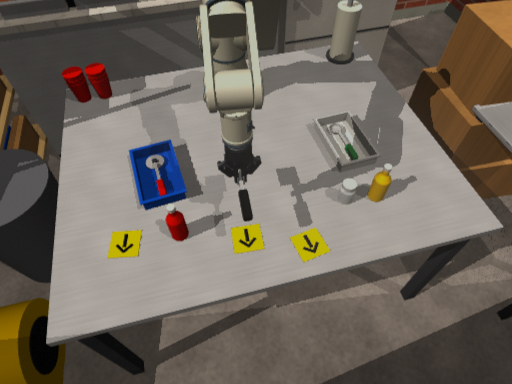

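View pics/t10.png

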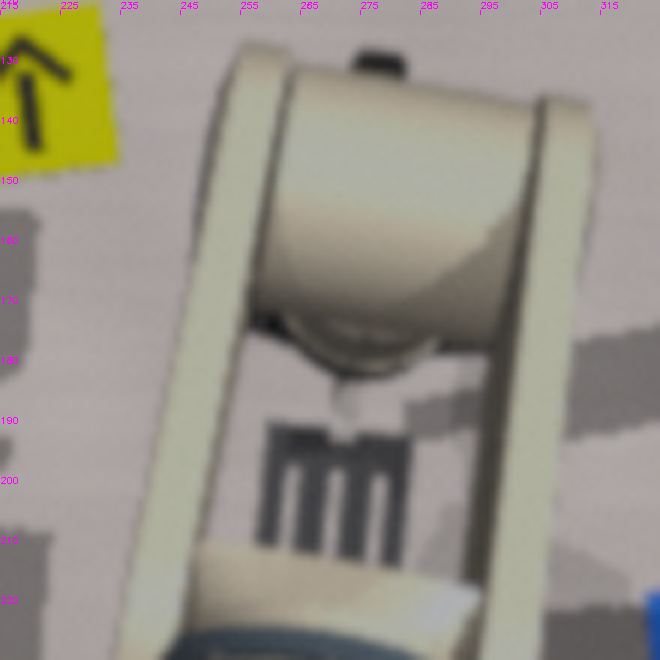

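The blade's front corners are now at about (270,423) and (412,438) in this crop. The prediction for a centred handle was (269,423) and (416,438). The spoon and cutter lie in their containers, and the bystanders haven't moved.

```bash
python3 -c "
from workcell import hand_in
print(hand_in())"
```

```text
the job is handed in; nothing more can be done
None
```

I handed the job in at about 26 s of the 72 s allowed, with the arm still holding the burger turner over the mat. `hand_in()` gives no verdict, so these results are from my own checks.

- **Spoon and cutter:** the spoon lies flat in the steel pan and the pizza cutter flat in the blue tub. I confirmed both in pictures after release and again in the last scene view.
- **Turner:** it is gripped at mid-neck with 115 N, and its handle is centred over the nearest of the three mats to within about 2 mm. Its direction is −0.083 rad against −0.082 rad for the mat's arrow. It tilts about 0.01 rad, and the handle centre is about 200 mm above the counter. That height comes from the tool position, not a picture. The arm was at rest at the last check.
- **Bystanders:** both bottles and the shaker look unmoved in the last scene view.
- **Disagreement:** along the direction away from the robot, the wrist and top cameras differed by 3–5 mm. I gripped the turner at a position between the two. I then moved it 2.5 mm forward at the hold, after which the blade corners matched the top-view prediction.

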